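# Assemble the test-sieve stack on the shaker

## Robot

A 7-joint arm with a two-finger parallel gripper is mounted at the origin on the work surface. World frame = base frame: x ahead of the robot, y to its left, z up, the work surface at z = 0. Lengths are in m, angles in rad, forces in N, time in s.
With the tool pointing down it reaches from about 0.4 to 0.9 m from the base axis. Payload 5.6 kg.
Tool frame: the origin (TCP) lies on the centre line of the jaws, within the pads' length; the fingertips stand 22 mm ahead of it and the grasp point (between the pads) lies 3 mm ahead of it; y points along the fingers, z is the direction in which the jaws open and shut, and the axes are right-handed (so a half turn about y gives the same grasp; the last joint's range is limited). The gripper opens to 92 mm and grips with 3 to 60 N. Pads are 20 mm wide; open, the fingers measure 128 mm over their backs; the gripper's body (75 mm by 189 mm) begins 69 mm behind the grasp point.
Start: joints at [-1.314, 0.468, -0.012, 1.603, 0.006, 1.071, -0.056], TCP at [0.192, 0.621, 0.237] pointing down, gripper open.
Joint ranges: [-2.53, 2.53], [-0.31, 2.02], [-1.57, 1.55], [0.28, 2.44], [-1.29, 4.43], [0.15, 1.84], [-2.92, 2.92]. Speed limits (rad/s): [2.57, 2.57, 3.14, 3.14, 3.14, 3.14, 3.14].

## Interface

Orientations are given as [roll, pitch, yaw] about the fixed x, y, z axes, in that order (R = Rz(yaw) Ry(pitch) Rx(roll)).
In Python, from station import arm gives the robot as it stands. The module is installed in compiled form; this text tells all that it offers.
- The arm moves only by the tool arm_command, never from a script. Its argument "series" is a list that holds one entry, the list of rows, each a list of 4 numbers: the shift along the tool's x, y, z each as a share of 150 mm, from -1 to 1, then the turn about the tool's y as a share of pi rad, from -1 to 1. In form: [[[tx, ty, tz, yaw], ...]]. A call has 1 to 5 rows; each row is the pose to reach, as a shift and turn from the pose commanded when the call began, along the tool's axes at that moment, turning the shorter way round; what a row does not reach only later rows make up. A row lasts 1/12 s, in which the tool goes at most 41.7 mm and 7.16 degrees, less where a joint would pass 70% of its speed; a pose out of reach is approached as far as the arm can. A call with a number of a shift or a turn outside -1 to 1 is refused whole. A call with a gripper value outside its range is refused whole. "grip" is the opening, from -1 (shut) to 1 (fully open), so that 0 is half open, set as the call begins (left out, the last holds). The fingers move at their own pace and stop on an object; "force" is the grip in N (left out, the last holds). Time passes only in rows, so rows that repeat a pose let the fingers close. It gives the time, the measured TCP pose, the force and the opening at its end, in the units of the state.
- arm.get_obs(): the state, without advancing time (a new reading comes with each control period).
- arm.capture(name): name is "scene" or "top"; returns a dict with "color" (384x512x3 uint8, blue, green, red), "fx", "fy", "cx", "cy" (pixels), "D" ([k1, k2, p1, p2, k3] as OpenCV has them; the pictures are not rectified), "pose" (4x4, takes a point from camera to world coordinates). Camera axes: x right, y up, looking along -z (the intrinsics and any distortion apply to the point x, -y, -z); pixel columns grow to the right and rows downward; lengths in m; the calibration is good to about 2 mm. A picture is of the moment at which its call begins. There is no depth.
- arm.close_job(): hands the job in, once; it reports no verdict.
The state is a dict: "t": time; "joint_pos": joint angles; "qvel": joint speeds; "joint_efforts": joint torques, N m; "position": TCP position; "ee_rot": TCP orientation; "contact_force": force on the tool from outside, world axes, zero at the start; "torque": the same for the moment, N m; "width": finger opening in m.
Only numpy, scipy, OpenCV 4.12 (cv2) and the standard library are available. Lean on these libraries where they do the work, as an engineer would, in place of code of your own. Each camera call takes 0.05 s, during which the arm holds its last target. There are 200 camera calls.

## Task

Build the sieve stack on the black pad of the sieve shaker, one piece at a time from the bottom up: the steel pan upright near the middle of the pad, then the blue fine sieve, then the yellow coarse sieve, then the white lid, each seated level and fully home in the piece below. Leave the red sieve and the sample jar standing where they are, and let go of everything at the end.

Things in the scene. Friction and masses are not known exactly. Their poses are not given: they have to be found in the camera images.
- pan_c (a point): Receiving pan, plain steel cup with a closed steel floor, 60 mm outside diameter, 30 mm high, wall 2.5 mm (55 mm inside), floor 4 mm, flat underneath with no spigot. Loose, about 100 g. Point: centre, 15 mm above its underside; z up.
- blue_c (a point): Blue round sieve, fine mesh. 60 mm wide, 34 high, about 90 g, loose. Frame from 6 to 34 mm above the foot, wall 2.5 mm, open top 55 mm wide, 18 deep to the mesh. Below it a 50 mm spigot (42 mm at the foot) sticks out 6 mm; it drops into the open top of the piece below until the frame rests on that rim. Point: centre, 17 mm above the foot; z up.
- yellow_c (a point): Yellow round sieve, coarse mesh. 60 mm wide, 34 high, about 90 g, loose. Frame from 6 to 34 mm above the foot, wall 2.5 mm, open top 55 mm wide, 18 deep to the mesh. Below it a 50 mm spigot (42 mm at the foot) sticks out 6 mm; it drops into the open top of the piece below until the frame rests on that rim. Point: centre, 17 mm above the foot; z up.
- lid_c (a point): White lid with a black knob, 40 mm high, about 70 g, loose. Disc 60 mm wide from 6 to 14 mm above the foot; below it a 50 mm spigot (42 mm at the foot) that drops into the top sieve until the disc rests on its rim; above it an upright knob 22 mm wide, from 14 to 40 mm, to hold it by. Point: centre, 20 mm above the foot; z up.
- red_c (a point): Red round sieve, medium mesh, not needed: leave it. 60 mm wide, 34 high, about 90 g, loose. Frame from 6 to 34 mm above the foot, wall 2.5 mm, open top 55 mm wide, 18 deep to the mesh. Below it a 50 mm spigot (42 mm at the foot) sticks out 6 mm; it drops into the open top of the piece below until the frame rests on that rim. Point: centre, 17 mm above the foot; z up.
- jar_c (a point): Amber glass sample jar with a green cap, 48 mm diameter, 50 mm high, loose, to be left where it stands. Point: centre, 25 mm above its underside.
- pad (a point): Centre of the top face of the sieve shaker's round black rubber pad, 84 mm diameter, level, 60 mm above the bench; the pan goes here. The shaker is a white box 160 x 140 mm with a blue front panel, 50 mm high, a steel disc 94 mm wide and then the pad on top; fixed. z up.
- balance: Grey bench balance with a square steel weighing plate (not a target), 170 x 140 mm, 53 mm high, fixed. It stands on the side of the bench where the shaker is not. Origin: centre of its underside.

How it is judged:
By the outcome, as a careful person would: the job done as asked, in the order asked, and still so for the second after the job is handed in, with the robot touching nothing.
It also fails if it takes over 120 s, if anything falls off the work surface, if the arm or the gripper's body presses on something with over 40 N, if the wrist force passes 120 N, or if a joint passes its speed limit or range.

## Working session

There is one attempt and no reset: what is moved stays moved. The work goes in short steps, Python scripts to look and compute and a tool call to move; the robot and the scene stay as the last step left them, time stands still between calls to the robot, and variables do not carry over. Pictures are saved under pics/ and viewed, on a budget of 14 in all, crops included, one or two more only if the job needs it, and the job is handed in when it is done.

Besides the shell and the picture viewer there is one more tool, called by a JSON object that holds its "name" and its "arguments", one argument or row to a line. arm_command: Moves the arm, as the interface text tells. Its arguments: {"type":"object","properties":{"series":{"type":"array","items":{"type":"array","items":{"type":"array","items":{"type":"number"}}}},"grip":{"type":"number"},"force":{"type":"number"}},"required":["series"]}

```bash
mkdir -p pics; python3 - <<'E'
from station import arm
import cv2,numpy as np
o=arm.get_obs()
for k in o: print(k,np.round(o[k],3))
for n in("scene","top"):
    c=arm.capture(n); cv2.imwrite(f"pics/{n}0.png",c["color"])
    print(n,c["fx"],c["fy"],c["cx"],c["cy"],c["D"],np.round(c["pose"],4))
E
```

```text
t 0.0
joint_pos [-1.314  0.468 -0.012  1.604  0.006  1.071 -0.056]
qvel [ 0.001  0.001  0.     0.001 -0.    -0.001 -0.   ]
joint_efforts [-0.0000e+00 -5.2055e+01 -1.3000e-02 -2.4375e+01 -5.7000e-02  1.7000e-02
  0.0000e+00]
position [0.192 0.621 0.236]
ee_rot [-1.572 -0.    -0.3  ]
contact_force [ 0.64  -0.57   0.027]
torque [-0.037  0.     0.017]
width 0.092
scene 347.12632641585265 347.12632641585265 259.0848587803977 184.2006362889651 [0.02766326 0.         0.         0.         0.        ] [[ 0.7351 -0.3483  0.5817  1.0189]
 [ 0.6776  0.4075 -0.6122 -0.5366]
 [-0.0238  0.8442  0.5355  0.5353]
 [ 0.      0.      0.      1.    ]]
top 489.8326635770857 489.8326635770857 252.52205633611362 195.51443713113085 [-0.07057776  0.          0.          0.          0.        ] [[ 0.0233  0.9925 -0.1201  0.3536]
 [-0.9997  0.0222 -0.0109 -0.0075]
 [-0.0081  0.1204  0.9927  1.3808]
 [ 0.      0.      0.      1.    ]]
```

View pics/scene0.png

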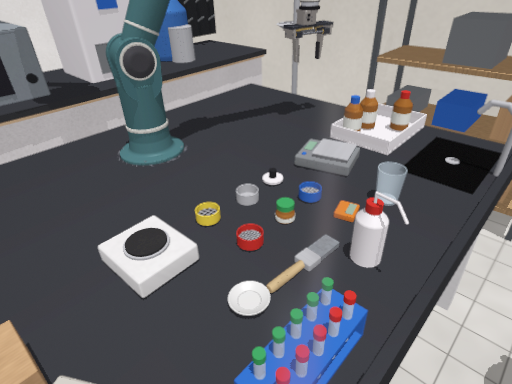

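View pics/top0.png

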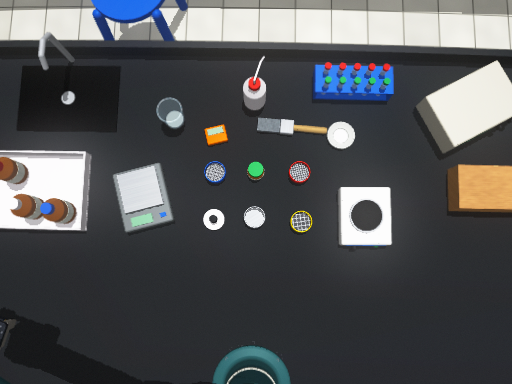

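The scene view shows pan (247,194), lid (273,178), blue (310,191), yellow (207,213), red (250,237), jar (285,210), pad (146,242). The top view shows pan (255,217), lid (214,219), blue (215,172), yellow (301,221), red (300,172), jar (256,170), pad (366,216). Next I'll fit the projected silhouettes in both cameras.

```bash
cat > h.py <<'E'
from station import arm
import cv2,numpy as np
from scipy.optimize import least_squares
F=np.diag([1.,-1,-1])
def proj(c,P):
    T=np.linalg.inv(np.array(c["pose"])); q=(np.atleast_2d(P)@T[:3,:3].T+T[:3,3])@F
    K=np.array([[c["fx"],0,c["cx"]],[0,c["fy"],c["cy"]],[0,0,1.]])
    return cv2.projectPoints(q.reshape(-1,1,3),np.zeros(3),np.zeros(3),K,np.array(c["D"],float))[0].reshape(-1,2)
a=np.linspace(0,2*np.pi,72,endpoint=False)
def ring(r,z): return np.c_[r*np.cos(a),r*np.sin(a),0*a+z]
MOD={"s":[(.025,0.003),(.03,.006),(.03,.034)],"pan":[(.03,0),(.03,.03)],"jar":[(.024,0),(.024,.05)],"lid":[(.03,.006),(.03,.014),(.011,.014),(.011,.04)],"pad":[(.042,.06)]}
def hullc(p):
    h=cv2.convexHull(p.astype(np.float32)); m=cv2.moments(h); return np.array([m["m10"],m["m01"]])/m["m00"],m["m00"]
def mask(c,kind,seed,hw=16,thr=60):
    im=c["color"].astype(int); m=(im.max(2)<70 if kind=="pad" else im.max(2)>thr).astype(np.uint8)
    w=np.zeros_like(m); x,y=seed; w[y-hw:y+hw+1,x-hw:x+hw+1]=1; m*=w
    n,l,st,_=cv2.connectedComponentsWithStats(m,connectivity=8)
    i=1+np.argmax(st[1:,4]); ys,xs=np.where(l==i); return np.c_[xs,ys]
def locate(c,kind,seed,z0=0.,hw=16,thr=60):
    pts=mask(c,kind,seed,hw,thr)
    px=np.concatenate([pts+d for d in([-.5,-.5],[.5,.5],[-.5,.5],[.5,-.5])])
    t,A=hullc(px); M=np.concatenate([ring(r,z+z0) for r,z in MOD[kind]])
    f=lambda p:hullc(proj(c,M+[p[0],p[1],0]))[0]-t
    s=least_squares(f,[.6,0.],diff_step=1e-3,x_scale=.1)
    return s.x,A/hullc(proj(c,M+[*s.x,0]))[1]
def go(x,y,z,yaw=0):
    o=arm.get_obs(); p=o["position"]; r=o["ee_rot"]; from scipy.spatial.transform import Rotation as R
    d=R.from_euler("xyz",r).as_matrix().T@(np.array([x,y,z])-p); return np.round(d/.15,3),round(-(yaw-r[2])/np.pi,3)
E
python3 - <<'E'
from h import *
S={"pan":("pan",(247,194),(255,217)),"lid":("lid",(273,178),(214,219)),"blue":("s",(310,191),(215,172)),"yellow":("s",(207,213),(301,221)),"red":("s",(250,237),(300,172)),"jar":("jar",(285,210),(256,170)),"pad":("pad",(146,242),(366,216))}
cs,ct=arm.capture("scene"),arm.capture("top")
for n,(k,s,t) in S.items():
    for c,p,nm,hw in((cs,s,"scene",18),(ct,t,"top",16)):
        if k=="pad": hw=24 if nm=="scene" else 17
        print(n,nm,*[np.round(v,4) for v in locate(c,k,p,hw=hw)])
p=arm.get_obs()["position"]
E
```

```text
pan scene [0.4618 0.0015] 3.2104
pan top [0.4589 0.0013] 1.1096
lid scene [0.4607 0.1097] 4.9928
lid top [0.4507 0.1145] 1.1101
blue scene [0.5851 0.1165] 3.2661
blue top [0.5832 0.1147] 1.1029
yellow scene [ 0.4508 -0.1278] 2.7041
yellow top [ 0.4494 -0.1283] 1.0937
red scene [ 0.5926 -0.1222] 2.1692
red top [ 0.5881 -0.1222] 1.0783
jar scene [0.5928 0.0013] 2.7151
jar top [0.5885 0.0012] 1.0163
pad scene [ 0.4738 -0.3045] 1.052
pad top [ 0.468  -0.3024] 0.9623
```

```bash
python3 - <<'E'
from h import *
S={"pan":("pan",(247,194)),"lid":("lid",(273,178)),"blue":("s",(310,191)),"yellow":("s",(207,213)),"red":("s",(250,237)),"jar":("jar",(285,210))}
cs=arm.capture("scene"); print(cs["color"][225,180])
for n,(k,s) in S.items():
    print(n,[(t,*[np.round(v,4) for v in locate(cs,k,s,hw=18,thr=t)]) for t in (80,95,110)])
print(go(.460,.0015,.15))
E
```

```text
[70 64 64]
pan [(80, array([0.4612, 0.0015]), np.float64(1.1571)), (95, array([0.4614, 0.0015]), np.float64(1.1192)), (110, array([0.4617, 0.0021]), np.float64(1.0868))]
lid [(80, array([0.4591, 0.1091]), np.float64(0.9477)), (95, array([0.4588, 0.1093]), np.float64(0.9301)), (110, array([0.4589, 0.109 ]), np.float64(0.904))]
blue [(80, array([0.5957, 0.1252]), np.float64(2.1892)), (95, array([0.5858, 0.1154]), np.float64(1.0933)), (110, array([0.5857, 0.1155]), np.float64(1.0758))]
yellow [(80, array([ 0.4515, -0.1274]), np.float64(1.1482)), (95, array([ 0.4514, -0.1272]), np.float64(1.1329)), (110, array([ 0.4515, -0.1276]), np.float64(1.1112))]
red [(80, array([ 0.5905, -0.1212]), np.float64(1.1112)), (95, array([ 0.5905, -0.1212]), np.float64(1.0891)), (110, array([ 0.5903, -0.1211]), np.float64(1.0783))]
jar [(80, array([5.926e-01, 4.000e-04]), np.float64(1.0391)), (95, array([5.928e-01, 4.000e-04]), np.float64(1.026)), (110, array([0.593 , 0.0008]), np.float64(0.9867))]
(array([ 2.927,  0.577, -3.416]), np.float64(-0.095))
```

{"name": "arm_command", "arguments": {
  "series": [
    [[0,0,0,-0.0955],[0,0,0,-0.0955],[0,0,0,-0.0955],[0,0,0,-0.0955]]
  ],
  "grip": 1,
  "force": 20
}}

```text
t: 0.58
position: [0.192, 0.6209, 0.2364]
ee_rot: [-1.571, 0.0, 0.001]
contact_force: [-0.0, -0.2, -0.0]
width: 0.0925
```

{"name": "arm_command", "arguments": {
  "series": [
    [[0.9,0,-1,0],[0.9,0,-1,0],[0.9,0,-1,0],[0.9,0,-1,0],[0.9,0,-1,0]]
  ]
}}

```text
t: 1.0
position: [0.329, 0.4685, 0.2367]
ee_rot: [-1.571, -0.001, -0.003]
contact_force: [0.3, -0.7, 0.1]
width: 0.0923
```

{"name": "arm_command", "arguments": {
  "series": [
    [[0.8,0,-1,0],[0.8,0,-1,0],[0.8,0,-1,0],[0.8,0,-1,0],[0.8,0,-1,0]]
  ]
}}

```text
t: 1.42
position: [0.4499, 0.3166, 0.2369]
ee_rot: [-1.572, -0.001, -0.007]
contact_force: [-0.0, -0.3, 0.8]
width: 0.0919
```

{"name": "arm_command", "arguments": {
  "series": [
    [[0,0,-1,0],[0,0,-1,0],[0,0,-1,0],[0,0,-1,0],[0,0,-1,0]]
  ]
}}

```text
t: 1.83
position: [0.4474, 0.165, 0.2368]
ee_rot: [-1.573, -0.0, -0.01]
contact_force: [1.0, -0.4, -0.6]
width: 0.0924
```

{"name": "arm_command", "arguments": {
  "series": [
    [[0.07,0.4,-1,-0.003],[0.07,0.4,-1,-0.003],[0.07,0.4,-1,-0.003],[0.07,0.4,-1,-0.003],[0.07,0.4,-1,-0.003]]
  ]
}}

```text
t: 2.25
position: [0.4564, 0.0149, 0.1747]
ee_rot: [-1.574, 0.003, -0.001]
contact_force: [0.1, 0.5, -0.0]
width: 0.0918
```

```bash
python3 -c "
from h import *
print(go(.460,.0014,.10)); print(arm.get_obs()['position'])"
```

```text
(array([ 0.026,  0.498, -0.088]), np.float64(-0.0))
[0.45637333 0.01485904 0.17468656]
```

{"name": "arm_command", "arguments": {
  "series": [
    [[0.025,0.5,-0.09,0],[0.025,0.5,-0.09,0],[0.025,0.5,-0.09,0],[0.025,0.5,-0.09,0],[0.025,0.5,-0.09,0]]
  ]
}}

```text
t: 2.67
position: [0.4624, 0.0085, 0.1028]
ee_rot: [-1.57, -0.001, 0.01]
contact_force: [0.4, -1.0, 0.6]
width: 0.0921
```

```bash
python3 - <<'E'
from h import *
print(go(.460,.0014,.026)); print(arm.get_obs()['position'])
c=arm.capture("scene")["color"]; cv2.imwrite("pics/a1.png",cv2.resize(c[90:290,100:380],None,fx=2.8,fy=2.8,interpolation=cv2.INTER_CUBIC))
E
```

```text
(array([-0.017,  0.512, -0.048]), np.float64(0.003))
[0.46243721 0.00854464 0.10284485]
```

View pics/a1.png

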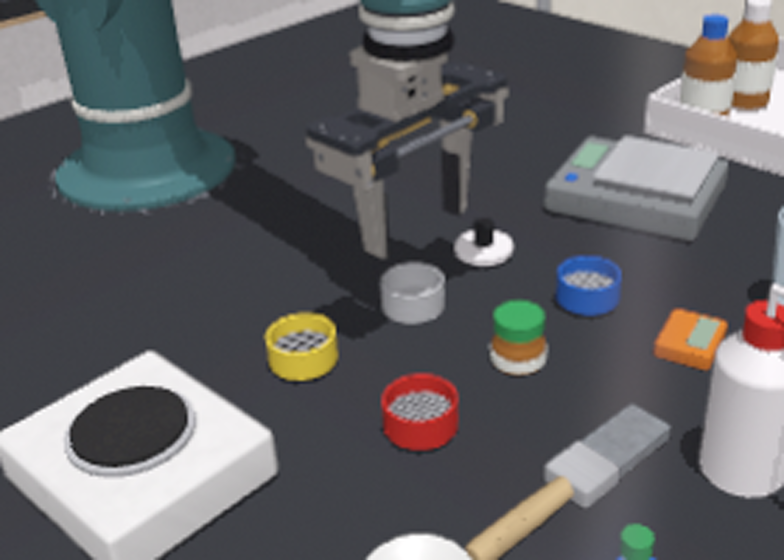

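{"name": "arm_command", "arguments": {
  "series": [
    [[0,0,0,0],[0,0,0,0]]
  ]
}}

```text
t: 2.88
position: [0.4626, 0.0083, 0.1033]
ee_rot: [-1.57, -0.003, 0.01]
contact_force: [-0.1, 0.2, 1.2]
width: 0.0921
```

```bash
python3 - <<'E'
from h import *
print(go(.460,.0014,.026)); o=arm.get_obs();print(o['position'],o['ee_rot'])
for n in("scene","top"):print(proj(arm.capture(n),np.array([[.462,.0085,.081],[.462,.0545,.081],[.462,-.0375,.081]])))
E
```

```text
(array([-0.02 ,  0.515, -0.046]), np.float64(0.003))
[0.46262025 0.00830603 0.10329862] [-1.56998707 -0.0034245   0.01032231]
[[247.84153642 171.64308408]
 [259.82858075 165.01880011]
 [235.0791251  178.69407548]]
[[251.43163987 213.74532929]
 [234.16105964 213.35362376]
 [268.71592354 214.13413525]]
```

{"name": "arm_command", "arguments": {
  "series": [
    [[-0.02,0.25,-0.046,0.003],[-0.02,0.25,-0.046,0.003],[-0.02,0.25,-0.046,0.003]]
  ]
}}

```text
t: 3.23
position: [0.457, 0.0004, 0.0634]
ee_rot: [-1.571, 0.004, -0.001]
contact_force: [0.5, 0.8, 0.1]
width: 0.0923
```

```bash
python3 - <<'E'
from h import *
print(go(.460,.0014,.026)); o=arm.get_obs();print(o['position'],o['ee_rot'])
E
```

```text
(array([0.021, 0.249, 0.007]), np.float64(-0.0))
[4.57022463e-01 3.75457382e-04 6.33918765e-02] [-1.57129069e+00  4.13442416e-03 -5.46188523e-04]
```

{"name": "arm_command", "arguments": {
  "series": [
    [[0.02,0.24,0.007,0],[0.02,0.24,0.007,0],[0.02,0.24,0.007,0],[0.02,0.24,0.007,0]]
  ]
}}

```text
t: 3.57
position: [0.4623, 0.0018, 0.0298]
ee_rot: [-1.57, -0.002, 0.0]
contact_force: [-0.1, -0.7, -0.6]
width: 0.0922
```

```bash
python3 - <<'E'
from h import *
print(go(.460,.0014,.026)); o=arm.get_obs();print(o['position'],o['ee_rot'])
E
```

```text
(array([-0.015,  0.026, -0.003]), np.float64(0.0))
[0.46225814 0.00182222 0.02983695] [-1.57042261e+00 -1.65689926e-03  1.42298689e-04]
```

{"name": "arm_command", "arguments": {
  "series": [
    [[-0.008,0.02,0,0],[-0.008,0.02,0,0],[-0.008,0.02,0,0]]
  ]
}}

```text
t: 3.82
position: [0.461, 0.0018, 0.0265]
ee_rot: [-1.57, -0.002, 0.0]
contact_force: [0.4, -0.8, -0.1]
width: 0.0917
```

{"name": "arm_command", "arguments": {
  "series": [
    [[0,0,0,0],[0,0,0,0],[0,0,0,0],[0,0,0,0],[0,0,0,0]]
  ],
  "grip": -1,
  "force": 20
}}

```text
t: 4.23
position: [0.4603, 0.0017, 0.0251]
ee_rot: [-1.571, 0.0, 0.0]
contact_force: [0.5, 0.4, -0.2]
width: 0.0607
```

{"name": "arm_command", "arguments": {
  "series": [
    [[0,0,0,0],[0,0,0,0],[0,0,0,0],[0,0,0,0]]
  ]
}}

```text
t: 4.57
position: [0.4603, 0.0017, 0.0251]
ee_rot: [-1.571, 0.0, 0.0]
contact_force: [-0.4, 0.1, 1.5]
width: 0.0584
```

{"name": "arm_command", "arguments": {
  "series": [
    [[0,-0.8,0,0],[0,-0.8,0,0],[0,-0.8,0,0],[0,-0.8,0,0]]
  ]
}}

```text
t: 4.9
position: [0.4643, 0.0017, 0.1507]
ee_rot: [-1.569, -0.011, -0.0]
contact_force: [0.4, -0.3, -1.6]
width: 0.0588
```

{"name": "arm_command", "arguments": {
  "series": [
    [[0.03,0,-1,0],[0.03,0,-1,0],[0.03,0,-1,0],[0.03,0,-1,0],[0.03,0,-1,0]]
  ]
}}

```text
t: 5.32
position: [0.4641, -0.1545, 0.1449]
ee_rot: [-1.574, -0.001, -0.008]
contact_force: [0.4, -0.5, -1.7]
width: 0.0586
```

{"name": "arm_command", "arguments": {
  "series": [
    [[0.03,0,-1,0],[0.03,0,-1,0],[0.03,0,-1,0],[0.03,0,-1,0],[0.03,0,-1,0]]
  ]
}}

```text
t: 5.73
position: [0.4682, -0.3043, 0.1447]
ee_rot: [-1.575, 0.0, -0.007]
contact_force: [0.1, -1.2, -1.1]
width: 0.0586
```

```bash
python3 - <<'E'
from h import *
print(go(.471,-.3035,.110)); o=arm.get_obs();print(o['position'],o['ee_rot'],o['width'])
c=arm.capture("scene")["color"]; cv2.imwrite("pics/a2.png",cv2.resize(c[90:290,50:330],None,fx=2.8,fy=2.8,interpolation=cv2.INTER_CUBIC))
E
```

```text
(array([0.019, 0.231, 0.006]), np.float64(-0.002))
[ 0.46816943 -0.30428864  0.14472551] [-1.57459813e+00  4.77913349e-05 -7.18867162e-03] 0.05856173379831609
```

View pics/a2.png

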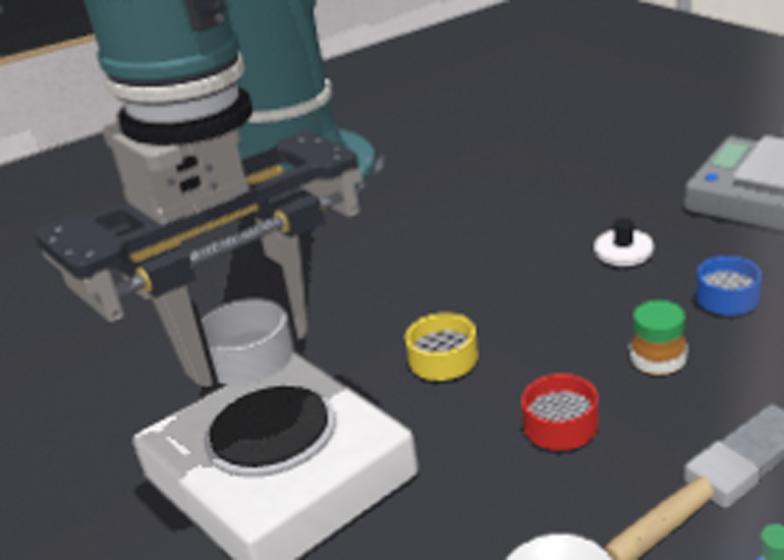

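The pan hangs level in the jaws at crop (247,340), above and behind the pad at (270,428). I'm lowering it now.

{"name": "arm_command", "arguments": {
  "series": [
    [[0.019,0.3,0.006,-0.002],[0.019,0.3,0.006,-0.002],[0.019,0.3,0.006,-0.002],[0.019,0.3,0.006,-0.002]]
  ]
}}

```text
t: 6.12
position: [0.4723, -0.296, 0.1002]
ee_rot: [-1.57, 0.001, 0.008]
contact_force: [0.3, 0.2, -0.7]
width: 0.0588
```

```bash
python3 - <<'E'
from h import *
print(go(.471,-.3035,.085)); o=arm.get_obs();print(o['position'],o['ee_rot'],o['width'])
E
```

```text
(array([-0.009,  0.101, -0.05 ]), np.float64(0.003))
[ 0.47231105 -0.29596736  0.10015308] [-1.56975383e+00  1.03655299e-03  8.05247788e-03] 0.05876340175629426
```

{"name": "arm_command", "arguments": {
  "series": [
    [[-0.008,0.06,-0.05,0.003],[-0.008,0.06,-0.05,0.003],[-0.008,0.06,-0.05,0.003]]
  ]
}}

```text
t: 6.37
position: [0.4711, -0.3055, 0.0917]
ee_rot: [-1.571, -0.001, -0.004]
contact_force: [-0.3, 0.3, -1.9]
width: 0.0588
```

{"name": "arm_command", "arguments": {
  "series": [
    [[0,0.03,0,0],[0,0.03,0,0]]
  ]
}}

```text
t: 6.53
position: [0.471, -0.3047, 0.0865]
ee_rot: [-1.571, -0.0, -0.003]
contact_force: [-0.0, 0.6, -1.9]
width: 0.0587
```

```bash
python3 - <<'E'
from h import *
print(go(.471,-.3035,.085)); o=arm.get_obs();print(o['position'],o['ee_rot'],o['contact_force'])
E
```

```text
(array([-0.   ,  0.01 ,  0.008]), np.float64(-0.001))
[ 0.47104253 -0.30471084  0.08645946] [-1.57054304e+00 -7.97005706e-05 -2.97761910e-03] [-0.01555     0.64301951 -1.90325245]
```

{"name": "arm_command", "arguments": {
  "series": [
    [[0,0.01,0,0],[0,0.01,0,0],[0,0.01,0,0]]
  ]
}}

```text
t: 6.78
position: [0.4711, -0.3049, 0.0851]
ee_rot: [-1.571, -0.0, -0.003]
contact_force: [0.9, 1.0, -0.6]
width: 0.0587
```

{"name": "arm_command", "arguments": {
  "series": [
    [[0,0.007,0,0],[0,0.007,0,0],[0,0.007,0,0]]
  ]
}}

```text
t: 7.03
position: [0.4712, -0.3049, 0.0851]
ee_rot: [-1.57, -0.0, -0.003]
contact_force: [-2.5, 2.1, 8.8]
width: 0.0585
```

{"name": "arm_command", "arguments": {
  "series": [
    [[0,0,0,0],[0,0,0,0],[0,0,0,0],[0,0,0,0],[0,0,0,0]]
  ],
  "grip": 1
}}

```text
t: 7.45
position: [0.4711, -0.3049, 0.0839]
ee_rot: [-1.571, 0.0, -0.003]
contact_force: [0.1, 0.3, -0.3]
width: 0.0897
```

{"name": "arm_command", "arguments": {
  "series": [
    [[0,-0.6,0,0],[0,-0.6,0,0],[0,-0.6,0,0],[0,-0.6,0,0]]
  ]
}}

```text
t: 7.78
position: [0.4729, -0.306, 0.177]
ee_rot: [-1.573, -0.006, -0.003]
contact_force: [1.3, -0.2, 0.3]
width: 0.0918
```

{"name": "arm_command", "arguments": {
  "series": [
    [[0.35,0,1,0],[0.35,0,1,0],[0.35,0,1,0],[0.35,0,1,0],[0.35,0,1,0]]
  ]
}}

```text
t: 8.2
position: [0.5256, -0.1463, 0.1721]
ee_rot: [-1.566, 0.002, 0.008]
contact_force: [-0.6, 0.7, -0.2]
width: 0.0919
```

{"name": "arm_command", "arguments": {
  "series": [
    [[0.4,0,1,0],[0.4,0,1,0],[0.4,0,1,0],[0.4,0,1,0],[0.4,0,1,0]]
  ]
}}

```text
t: 8.62
position: [0.5857, 0.0042, 0.172]
ee_rot: [-1.567, 0.001, 0.008]
contact_force: [-0.2, 0.4, 0.9]
width: 0.0919
```

```bash
python3 - <<'E'
from h import *
print(go(.5845,.1152,.1)); o=arm.get_obs();print(o['position'],o['ee_rot'],o['width'])
im=[]
ps,pt=[proj(arm.capture(n),[.471,-.3045,.075])[0] for n in("scene","top")];print(ps,pt)
for n,(u,v) in(("scene",ps),("top",pt)):
    c=arm.capture(n)["color"];u,v=int(u),int(v); im.append(cv2.resize(c[v-33:v+33,u-33:u+33],(396,396),interpolation=cv2.INTER_CUBIC))
    for t in (110,): pass
cv2.imwrite("pics/a3.png",np.hstack(im))
E
```

```text
(array([-0.001,  0.483,  0.738]), np.float64(0.003))
[0.58570939 0.00417664 0.1720335 ] [-1.56667139e+00  1.11418197e-03  8.42911877e-03] 0.09187237533269256
[143.57274089 235.01888093] [368.31829855 213.14788714]
```

View pics/a3.png

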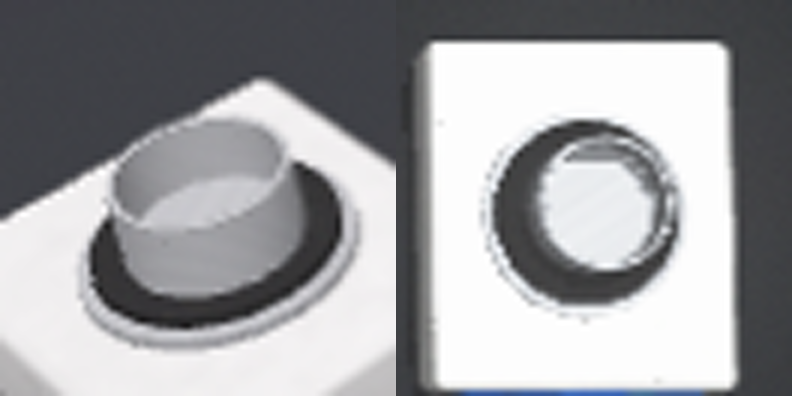

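The pan stands upright on the pad, close to its centre: the scene crop shows its rim at about (200,175), and the top crop shows it about 2 mm off after allowing for parallax. Blue is next.

{"name": "arm_command", "arguments": {
  "series": [
    [[0,0.3,0.74,0.003],[0,0.3,0.74,0.003],[0,0.3,0.74,0.003],[0,0.3,0.74,0.003],[0,0.3,0.74,0.003]]
  ]
}}

```text
t: 9.23
position: [0.5836, 0.1059, 0.1277]
ee_rot: [-1.572, 0.003, -0.011]
contact_force: [1.0, -0.5, 0.1]
width: 0.092
```

```bash
python3 - <<'E'
from h import *
print(go(.5845,.1152,.032)); o=arm.get_obs();print(o['position'],o['ee_rot'],o['width'])
E
```

```text
(array([0.007, 0.638, 0.062]), np.float64(-0.003))
[0.58362691 0.10594117 0.12767658] [-1.57150939  0.00267517 -0.01082257] 0.09198967689703878
```

{"name": "arm_command", "arguments": {
  "series": [
    [[0.007,0.4,0.062,-0.003],[0.007,0.4,0.062,-0.003],[0.007,0.4,0.062,-0.003],[0.007,0.4,0.062,-0.003]]
  ]
}}

```text
t: 9.57
position: [0.5859, 0.112, 0.0688]
ee_rot: [-1.573, 0.001, -0.006]
contact_force: [0.5, -0.2, 0.6]
width: 0.0918
```

```bash
python3 - <<'E'
from h import *
print(go(.5845,.1152,.032)); o=arm.get_obs();print(o['position'],o['ee_rot'],o['width'])
E
```

```text
(array([-0.009,  0.246,  0.021]), np.float64(-0.002))
[0.58585797 0.11204347 0.06883666] [-1.57251764e+00  1.29617785e-03 -6.48402853e-03] 0.09175829990057568
```

{"name": "arm_command", "arguments": {
  "series": [
    [[-0.009,0.24,0.021,-0.002],[-0.009,0.24,0.021,-0.002],[-0.009,0.24,0.021,-0.002],[-0.009,0.24,0.021,-0.002]]
  ]
}}

```text
t: 9.9
position: [0.5859, 0.1172, 0.035]
ee_rot: [-1.571, -0.002, 0.002]
contact_force: [0.2, 0.0, 0.6]
width: 0.0919
```

```bash
python3 - <<'E'
from h import *
print(go(.5845,.1152,.032)); o=arm.get_obs();print(o['position'],o['ee_rot'],o['width'])
E
```

```text
(array([-0.009,  0.02 , -0.014]), np.float64(0.001))
[0.58585258 0.11724092 0.03504286] [-1.57067216 -0.00224651  0.00175869] 0.09192714329040601
```

{"name": "arm_command", "arguments": {
  "series": [
    [[-0.007,0.015,-0.01,0],[-0.007,0.015,-0.01,0],[-0.007,0.015,-0.01,0]]
  ]
}}

```text
t: 10.15
position: [0.5842, 0.1165, 0.032]
ee_rot: [-1.57, -0.002, 0.003]
contact_force: [-0.5, 0.6, -0.3]
width: 0.092
```

{"name": "arm_command", "arguments": {
  "series": [
    [[0,0,0,0],[0,0,0,0],[0,0,0,0],[0,0,0,0],[0,0,0,0]]
  ],
  "grip": -1
}}

```text
t: 10.57
position: [0.5835, 0.1167, 0.0308]
ee_rot: [-1.571, 0.0, 0.003]
contact_force: [-0.2, -1.0, 0.5]
width: 0.0607
```

{"name": "arm_command", "arguments": {
  "series": [
    [[0,0,0,0],[0,0,0,0],[0,0,0,0],[0,0,0,0]]
  ]
}}

```text
t: 10.9
position: [0.5836, 0.1166, 0.0308]
ee_rot: [-1.571, 0.0, 0.003]
contact_force: [-1.0, -0.2, 0.5]
width: 0.0597
```

{"name": "arm_command", "arguments": {
  "series": [
    [[0,-0.95,0,0],[0,-0.95,0,0],[0,-0.95,0,0],[0,-0.95,0,0],[0,-0.95,0,0]]
  ]
}}

```text
t: 11.32
position: [0.5865, 0.1174, 0.1784]
ee_rot: [-1.568, -0.009, 0.003]
contact_force: [1.2, 0.4, -1.4]
width: 0.0597
```

{"name": "arm_command", "arguments": {
  "series": [
    [[-0.3,0,-1,0],[-0.3,0,-1,0],[-0.3,0,-1,0],[-0.3,0,-1,0],[-0.3,0,-1,0]]
  ]
}}

```text
t: 11.73
position: [0.5359, -0.0412, 0.1721]
ee_rot: [-1.574, 0.003, -0.007]
contact_force: [0.3, -0.7, -0.7]
width: 0.0596
```

{"name": "arm_command", "arguments": {
  "series": [
    [[-0.3,0,-1,0],[-0.3,0,-1,0],[-0.3,0,-1,0],[-0.3,0,-1,0],[-0.3,0,-1,0]]
  ]
}}

```text
t: 12.15
position: [0.4912, -0.1907, 0.1724]
ee_rot: [-1.574, 0.003, -0.007]
contact_force: [0.2, -0.1, -1.5]
width: 0.0599
```

```bash
python3 - <<'E'
from h import *
print(go(.471,-.3049,.14)); o=arm.get_obs();print(o['position'],o['ee_rot'],o['width'])
E
```

```text
(array([-0.129,  0.218, -0.762]), np.float64(-0.002))
[ 0.49116785 -0.19068731  0.17235216] [-1.57389166  0.00251299 -0.00700872] 0.05992563861891674
```

{"name": "arm_command", "arguments": {
  "series": [
    [[-0.13,0.15,-0.76,-0.002],[-0.13,0.15,-0.76,-0.002],[-0.13,0.15,-0.76,-0.002],[-0.13,0.15,-0.76,-0.002],[-0.13,0.15,-0.76,-0.002]]
  ]
}}

```text
t: 12.57
position: [0.4738, -0.299, 0.1491]
ee_rot: [-1.57, 0.003, 0.005]
contact_force: [0.1, 0.8, -1.1]
width: 0.0596
```

```bash
python3 - <<'E'
from h import *
print(go(.470,-.3049,.13)); o=arm.get_obs();print(o['position'],o['ee_rot'],o['width'])
E
```

```text
(array([-0.025,  0.127, -0.039]), np.float64(0.002))
[ 0.47381247 -0.29900731  0.14907068] [-1.57018898  0.0029838   0.00511526] 0.059598135433170905
```

{"name": "arm_command", "arguments": {
  "series": [
    [[-0.025,0.11,-0.039,0.002],[-0.025,0.11,-0.039,0.002],[-0.025,0.11,-0.039,0.002]]
  ]
}}

```text
t: 12.82
position: [0.4715, -0.3016, 0.1333]
ee_rot: [-1.569, 0.002, 0.005]
contact_force: [0.0, 0.4, -1.1]
width: 0.0599
```

```bash
python3 - <<'E'
from h import *
print(go(.470,-.3049,.115)); o=arm.get_obs();print(o['position'],o['ee_rot'],o['width'])
ps,pt=[proj(arm.capture(n),[.471,-.3045,.1])[0] for n in("scene","top")]
im=[]
for n,(u,v) in(("scene",ps),("top",pt)):
    c=arm.capture(n)["color"];u,v=int(u),int(v); im.append(cv2.resize(c[v-33:v+33,u-33:u+33],(396,396),interpolation=cv2.INTER_CUBIC))
cv2.imwrite("pics/a4.png",np.hstack(im))
E
```

```text
(array([-0.01 ,  0.122, -0.022]), np.float64(0.002))
[ 0.47149651 -0.30158917  0.13325785] [-1.56884905  0.00238522  0.00479824] 0.05989070531096671
```

View pics/a4.png

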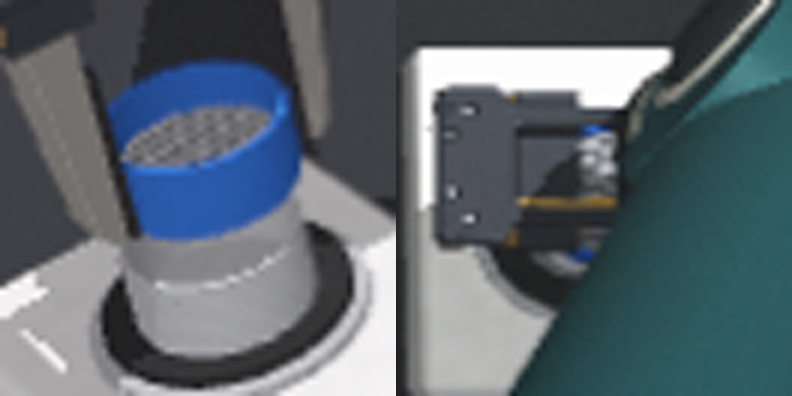

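The scene crop shows the blue sieve at (205,150), directly over the pan at (215,290). The y error is about 3 mm, so I'm correcting that while lowering.

{"name": "arm_command", "arguments": {
  "series": [
    [[-0.009,0.05,-0.022,0.002],[-0.009,0.05,-0.022,0.002],[-0.009,0.05,-0.022,0.002]]
  ]
}}

```text
t: 13.27
position: [0.4701, -0.3068, 0.1265]
ee_rot: [-1.571, 0.001, -0.003]
contact_force: [-0.9, -0.0, -0.4]
width: 0.0595
```

```bash
python3 - <<'E'
from h import *
print(go(.470,-.3049,.115)); o=arm.get_obs();print(o['position'],o['ee_rot'],o['contact_force'])
E
```

```text
(array([-0.001,  0.076,  0.013]), np.float64(-0.001))
[ 0.47007816 -0.30681469  0.12645428] [-1.57050717e+00  6.99901481e-04 -3.32025756e-03] [-0.93369325 -0.02300353 -0.42593513]
```

{"name": "arm_command", "arguments": {
  "series": [
    [[0,0.04,0.008,0],[0,0.04,0.008,0],[0,0.04,0.008,0]]
  ]
}}

```text
t: 13.52
position: [0.4702, -0.3053, 0.1203]
ee_rot: [-1.57, 0.001, -0.003]
contact_force: [-0.3, 0.3, -0.8]
width: 0.06
```

{"name": "arm_command", "arguments": {
  "series": [
    [[0,0.02,0,0],[0,0.02,0,0],[0,0.02,0,0]]
  ]
}}

```text
t: 13.77
position: [0.4703, -0.3056, 0.1176]
ee_rot: [-1.571, 0.0, -0.003]
contact_force: [0.2, 0.7, -1.3]
width: 0.0595
```

{"name": "arm_command", "arguments": {
  "series": [
    [[0,0.015,0,0],[0,0.015,0,0],[0,0.015,0,0]]
  ]
}}

```text
t: 14.02
position: [0.4704, -0.3056, 0.1154]
ee_rot: [-1.571, 0.0, -0.003]
contact_force: [0.5, -0.0, -1.3]
width: 0.0594
```

{"name": "arm_command", "arguments": {
  "series": [
    [[0,0.012,0,0],[0,0.012,0,0],[0,0.012,0,0]]
  ]
}}

```text
t: 14.27
position: [0.4706, -0.3058, 0.1147]
ee_rot: [-1.571, -0.001, -0.003]
contact_force: [-2.1, 2.0, 5.8]
width: 0.0595
```

{"name": "arm_command", "arguments": {
  "series": [
    [[0,0.006,0,0],[0,0.006,0,0]]
  ]
}}

```text
t: 14.43
position: [0.4707, -0.3058, 0.1146]
ee_rot: [-1.57, -0.001, -0.003]
contact_force: [-4.4, 2.4, 13.3]
width: 0.0595
```

{"name": "arm_command", "arguments": {
  "series": [
    [[0,0,0,0],[0,0,0,0],[0,0,0,0],[0,0,0,0],[0,0,0,0]]
  ],
  "grip": 1
}}

```text
t: 14.85
position: [0.4704, -0.3056, 0.1126]
ee_rot: [-1.571, 0.0, -0.003]
contact_force: [0.2, 0.4, 0.3]
width: 0.0905
```

{"name": "arm_command", "arguments": {
  "series": [
    [[0,-0.5,0,0],[0,-0.5,0,0],[0,-0.5,0,0],[0,-0.5,0,0]]
  ]
}}

```text
t: 15.18
position: [0.4715, -0.3063, 0.1896]
ee_rot: [-1.572, -0.004, -0.003]
contact_force: [-0.4, -0.0, 0.3]
width: 0.0919
```

{"name": "arm_command", "arguments": {
  "series": [
    [[-0.13,0,1,0],[-0.13,0,1,0],[-0.13,0,1,0],[-0.13,0,1,0],[-0.13,0,1,0]]
  ]
}}

```text
t: 15.6
position: [0.4498, -0.1493, 0.1862]
ee_rot: [-1.567, 0.004, 0.005]
contact_force: [-1.1, 0.7, -0.5]
width: 0.0918
```

```bash
python3 - <<'E'
from h import *
print(go(.4505,-.128,.1)); o=arm.get_obs();print(o['position'],o['ee_rot'],o['width'])
E
```

```text
(array([0.007, 0.575, 0.14 ]), np.float64(0.002))
[ 0.44982047 -0.14931155  0.18615046] [-1.56715302  0.00390501  0.0050788 ] 0.09179173419709757
```

{"name": "arm_command", "arguments": {
  "series": [
    [[0.007,0.75,0.14,0.002],[0.007,0.75,0.14,0.002],[0.007,0.75,0.14,0.002],[0.007,0.75,0.14,0.002],[0.007,0.75,0.14,0.002]]
  ]
}}

```text
t: 16.02
position: [0.4508, -0.1349, 0.0738]
ee_rot: [-1.571, 0.005, -0.01]
contact_force: [1.1, -0.4, -0.4]
width: 0.0916
```

```bash
python3 - <<'E'
from h import *
print(go(.4505,-.128,.031)); o=arm.get_obs();print(o['position'],o['ee_rot'],o['width'])
E
```

```text
(array([-0.001,  0.285,  0.046]), np.float64(-0.003))
[ 0.45083281 -0.13488438  0.07378436] [-1.57061454  0.00515593 -0.00951665] 0.09162539815435221
```

{"name": "arm_command", "arguments": {
  "series": [
    [[0,0.16,0.046,-0.003],[0,0.16,0.046,-0.003],[0,0.16,0.046,-0.003]]
  ]
}}

```text
t: 16.27
position: [0.4529, -0.1284, 0.0524]
ee_rot: [-1.571, -0.0, -0.001]
contact_force: [0.9, 1.2, 0.2]
width: 0.0921
```

```bash
python3 - <<'E'
from h import *
print(go(.4505,-.128,.031)); o=arm.get_obs();print(o['position'],o['ee_rot'],o['width'])
E
```

```text
(array([-0.016,  0.142,  0.003]), np.float64(-0.0))
[ 0.45285671 -0.12838525  0.05237018] [-1.57098237e+00 -4.07035246e-04 -5.34201722e-04] 0.09209254041101816
```

{"name": "arm_command", "arguments": {
  "series": [
    [[-0.015,0.14,0.002,0],[-0.015,0.14,0.002,0],[-0.015,0.14,0.002,0],[-0.015,0.14,0.002,0]]
  ]
}}

```text
t: 16.6
position: [0.4512, -0.128, 0.0318]
ee_rot: [-1.571, -0.002, -0.001]
contact_force: [0.1, 0.5, 1.0]
width: 0.0917
```

```bash
python3 - <<'E'
from h import *
print(go(.4505,-.128,.031)); o=arm.get_obs();print(o['position'],o['ee_rot'],o['width'])
E
```

```text
(array([-0.005,  0.006,  0.   ]), np.float64(-0.0))
[ 0.45117903 -0.12802778  0.03182994] [-1.57120497e+00 -2.02358359e-03 -5.21228082e-04] 0.09167778684179015
```

{"name": "arm_command", "arguments": {
  "series": [
    [[0,0,0,0],[0,0,0,0],[0,0,0,0],[0,0,0,0],[0,0,0,0]]
  ],
  "grip": -1
}}

```text
t: 17.02
position: [0.4504, -0.1274, 0.0305]
ee_rot: [-1.571, -0.0, 0.0]
contact_force: [0.1, -2.3, 0.6]
width: 0.0604
```

{"name": "arm_command", "arguments": {
  "series": [
    [[0,0,0,0],[0,0,0,0],[0,0,0,0],[0,0,0,0]]
  ]
}}

```text
t: 17.35
position: [0.4504, -0.1274, 0.0305]
ee_rot: [-1.571, -0.0, 0.0]
contact_force: [-0.8, 0.7, 3.9]
width: 0.0601
```

{"name": "arm_command", "arguments": {
  "series": [
    [[0,-1,0,0],[0,-1,0,0],[0,-1,0,0],[0,-1,0,0],[0,-1,0,0]]
  ]
}}

```text
t: 17.77
position: [0.4533, -0.1281, 0.185]
ee_rot: [-1.572, -0.009, -0.0]
contact_force: [1.0, 0.2, -0.4]
width: 0.0593
```

{"name": "arm_command", "arguments": {
  "series": [
    [[0.1,-0.1,-0.9,0],[0.1,-0.1,-0.9,0],[0.1,-0.1,-0.9,0],[0.1,-0.1,-0.9,0],[0.1,-0.1,-0.9,0]]
  ]
}}

```text
t: 18.18
position: [0.4643, -0.2664, 0.1945]
ee_rot: [-1.573, 0.001, -0.006]
contact_force: [0.0, 0.4, -2.4]
width: 0.0597
```

```bash
python3 - <<'E'
from h import *
print(go(.4707,-.3058,.165)); o=arm.get_obs();print(o['position'],o['ee_rot'],o['width'])
E
```

```text
(array([ 0.045,  0.197, -0.262]), np.float64(-0.002))
[ 0.46429422 -0.26639857  0.19453938] [-1.57277899e+00  1.02048896e-03 -6.09348939e-03] 0.0596977834223211
```

{"name": "arm_command", "arguments": {
  "series": [
    [[0.045,0.1,-0.26,-0.002],[0.045,0.1,-0.26,-0.002],[0.045,0.1,-0.26,-0.002],[0.045,0.1,-0.26,-0.002]]
  ]
}}

```text
t: 18.52
position: [0.4716, -0.2995, 0.179]
ee_rot: [-1.569, 0.002, 0.007]
contact_force: [-0.0, 0.4, -2.0]
width: 0.0598
```

```bash
python3 - <<'E'
from h import *
print(go(.471,-.3058,.158)); o=arm.get_obs();print(o['position'],o['ee_rot'],o['width'])
E
```

```text
(array([-0.004,  0.14 , -0.042]), np.float64(0.002))
[ 0.47155529 -0.29952264  0.17901601] [-1.56870829  0.00230102  0.00732762] 0.059778715080666324
```

{"name": "arm_command", "arguments": {
  "series": [
    [[-0.004,0.1,-0.042,0.002],[-0.004,0.1,-0.042,0.002],[-0.004,0.1,-0.042,0.002]]
  ]
}}

```text
t: 18.77
position: [0.4712, -0.3059, 0.1649]
ee_rot: [-1.569, 0.001, 0.002]
contact_force: [0.7, 0.5, -1.2]
width: 0.0598
```

```bash
python3 - <<'E'
from h import *
print(go(.471,-.3058,.1425)); o=arm.get_obs();print(o['position'],o['ee_rot'],o['width'])
c=arm.capture("scene");u,v=proj(c,[.471,-.3058,.11])[0].astype(int);c=c["color"]
cv2.imwrite("pics/a5.png",cv2.resize(c[v-33:v+33,u-33:u+33],(396,396),interpolation=cv2.INTER_CUBIC))
E
```

```text
(array([-0.001,  0.15 ,  0.001]), np.float64(0.001))
[ 0.47122337 -0.30592698  0.16494273] [-1.56924921e+00  1.37416410e-03  1.57753560e-03] 0.05979681840303644
```

View pics/a5.png

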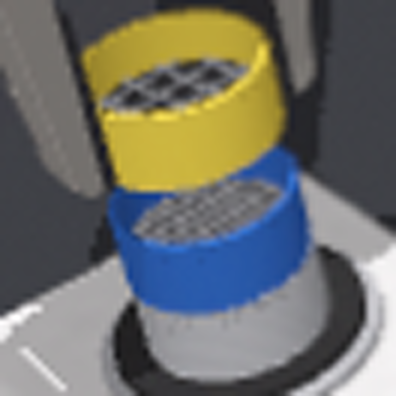

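Blue (210,235) sits flush on the pan, and yellow (190,100) is held level directly above it.

{"name": "arm_command", "arguments": {
  "series": [
    [[0,0.1,0,0],[0,0.1,0,0],[0,0.1,0,0]]
  ]
}}

```text
t: 19.07
position: [0.4715, -0.3068, 0.1505]
ee_rot: [-1.57, 0.001, 0.001]
contact_force: [0.0, 0.0, -0.2]
width: 0.0599
```

{"name": "arm_command", "arguments": {
  "series": [
    [[0,0.03,0,0],[0,0.03,0,0],[0,0.03,0,0]]
  ]
}}

```text
t: 19.32
position: [0.4716, -0.3076, 0.1461]
ee_rot: [-1.571, -0.0, 0.0]
contact_force: [-0.4, -0.2, -0.8]
width: 0.0598
```

```bash
python3 - <<'E'
from h import *
print(go(.471,-.3058,.1425)); o=arm.get_obs();print(o['position'],o['ee_rot'],o['contact_force'])
E
```

```text
(array([-0.004,  0.024,  0.012]), np.float64(0.0))
[ 0.47164578 -0.30763215  0.14613668] [-1.57081115e+00 -3.33792067e-04  2.77736040e-04] [-0.41166599 -0.17961461 -0.83836518]
```

{"name": "arm_command", "arguments": {
  "series": [
    [[-0.003,0.018,0.006,0],[-0.003,0.018,0.006,0],[-0.003,0.018,0.006,0]]
  ]
}}

```text
t: 19.57
position: [0.471, -0.3067, 0.1431]
ee_rot: [-1.571, 0.0, 0.0]
contact_force: [0.0, -0.0, -1.2]
width: 0.0598
```

{"name": "arm_command", "arguments": {
  "series": [
    [[0,0.01,0,0],[0,0.01,0,0],[0,0.01,0,0]]
  ]
}}

```text
t: 19.82
position: [0.4713, -0.3069, 0.1425]
ee_rot: [-1.571, -0.001, 0.0]
contact_force: [-1.9, 0.5, 4.7]
width: 0.0598
```

{"name": "arm_command", "arguments": {
  "series": [
    [[0,0.006,0,0],[0,0.006,0,0]]
  ]
}}

```text
t: 19.98
position: [0.4713, -0.307, 0.1424]
ee_rot: [-1.57, -0.001, -0.0]
contact_force: [-3.1, 2.9, 11.5]
width: 0.0599
```

{"name": "arm_command", "arguments": {
  "series": [
    [[0,0,0,0],[0,0,0,0],[0,0,0,0],[0,0,0,0],[0,0,0,0]]
  ],
  "grip": 1
}}

```text
t: 20.4
position: [0.471, -0.3068, 0.1405]
ee_rot: [-1.571, 0.0, 0.0]
contact_force: [0.5, 0.0, -0.1]
width: 0.0904
```

{"name": "arm_command", "arguments": {
  "series": [
    [[0,-0.4,0,0],[0,-0.4,0,0],[0,-0.4,0,0],[0,-0.4,0,0]]
  ]
}}

```text
t: 20.73
position: [0.4716, -0.307, 0.2015]
ee_rot: [-1.571, -0.002, 0.0]
contact_force: [-0.3, -0.2, -0.3]
width: 0.092
```

{"name": "arm_command", "arguments": {
  "series": [
    [[0,0,1,0],[0,0,1,0],[0,0,1,0],[0,0,1,0],[0,0,1,0]]
  ]
}}

```text
t: 21.15
position: [0.4703, -0.1503, 0.199]
ee_rot: [-1.567, 0.003, 0.009]
contact_force: [0.8, 0.7, -0.5]
width: 0.0922
```

```bash
python3 - <<'E'
from h import *
MOD["lid"]=[(.03,.006),(.03,.014)]
cs,ct=arm.capture("scene"),arm.capture("top")
for t in(95,130,160): print(t,*[np.round(v,4) for v in locate(cs,"lid",(273,178),hw=18,thr=t)],*[np.round(v,4) for v in locate(ct,"lid",(214,219),thr=t)])
for n,s,p in(("blue",(0,0),None),): pass
print(go(.4557,.1118,.15)); o=arm.get_obs();print(o['position'],o['ee_rot'],o['width'])
im=[]
for n,c in(("scene",cs),("top",ct)):
    for P in([.471,-.306,.1],[.455,.112,.02]):
        u,v=proj(c,P)[0].astype(int);x=c["color"]
        im.append(cv2.resize(x[v-33:v+33,u-33:u+33],(300,300),interpolation=cv2.INTER_CUBIC))
cv2.imwrite("pics/a6.png",np.vstack([np.hstack(im[:2]),np.hstack(im[2:])]))
E
```

```text
95 [0.4538 0.1151] 1.1423 [0.4506 0.1156] 1.0592
130 [0.4538 0.1149] 1.0903 [0.4507 0.1155] 1.0469
160 [0.4535 0.1151] 1.0328 [0.4508 0.1161] 1.0195
(array([-0.093,  0.332,  1.784]), np.float64(0.001))
[ 0.47050874 -0.15573387  0.19966648] [-1.57045086  0.00190283  0.00273378] 0.09196785430203637
```

View pics/a6.png

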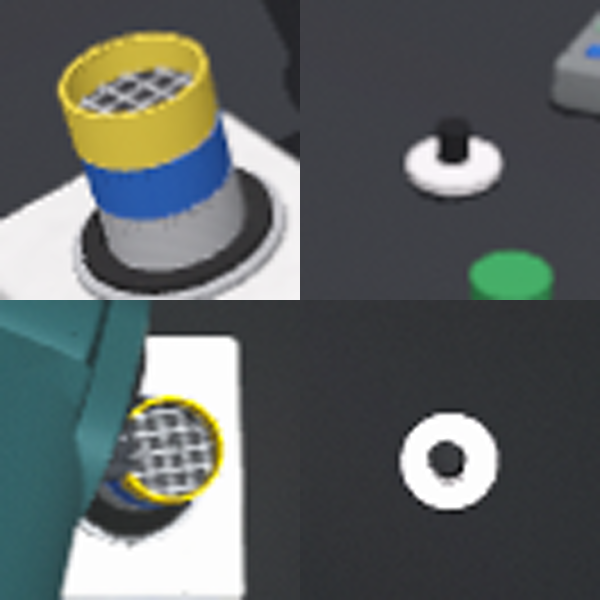

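The stack of yellow, blue and pan is flush and straight at (145,150). The lid is at about (0.452, 0.1155), with the two cameras agreeing to about 3 mm.

{"name": "arm_command", "arguments": {
  "series": [
    [[-0.06,0,0.9,0],[-0.06,0,0.9,0],[-0.06,0,0.9,0],[-0.06,0,0.9,0],[-0.06,0,0.9,0]]
  ]
}}

```text
t: 21.67
position: [0.4618, -0.0199, 0.2001]
ee_rot: [-1.57, 0.001, 0.004]
contact_force: [-0.0, 0.2, 0.2]
width: 0.0921
```

{"name": "arm_command", "arguments": {
  "series": [
    [[-0.06,0.6,0.85,0],[-0.06,0.6,0.85,0],[-0.06,0.6,0.85,0],[-0.06,0.6,0.85,0],[-0.06,0.6,0.85,0]]
  ]
}}

```text
t: 22.08
position: [0.4511, 0.1077, 0.1072]
ee_rot: [-1.572, 0.006, 0.004]
contact_force: [0.3, -0.0, 1.0]
width: 0.0919
```

```bash
python3 - <<'E'
from h import *
print(go(.452,.1155,.040)); o=arm.get_obs();print(o['position'],o['ee_rot'],o['width'])
E
```

```text
(array([0.009, 0.448, 0.053]), np.float64(0.001))
[0.451136   0.10770477 0.10721928] [-1.57213304  0.00571104  0.00406069] 0.09191988119896352
```

{"name": "arm_command", "arguments": {
  "series": [
    [[0.009,0.3,0.053,0.001],[0.009,0.3,0.053,0.001],[0.009,0.3,0.053,0.001],[0.009,0.3,0.053,0.001]]
  ]
}}

```text
t: 22.42
position: [0.455, 0.1115, 0.0663]
ee_rot: [-1.572, 0.0, -0.006]
contact_force: [0.5, -0.2, 1.1]
width: 0.0921
```

```bash
python3 - <<'E'
from h import *
print(go(.452,.1155,.040)); o=arm.get_obs();print(o['position'],o['ee_rot'],o['width'])
E
```

```text
(array([-0.02 ,  0.175,  0.027]), np.float64(-0.002))
[0.45497555 0.11149489 0.06626554] [-1.57190845e+00  1.98841127e-04 -5.89441085e-03] 0.0920590183122268
```

{"name": "arm_command", "arguments": {
  "series": [
    [[-0.018,0.16,0.025,-0.002],[-0.018,0.16,0.025,-0.002],[-0.018,0.16,0.025,-0.002],[-0.018,0.16,0.025,-0.002]]
  ]
}}

```text
t: 22.75
position: [0.4528, 0.1169, 0.0435]
ee_rot: [-1.57, -0.002, 0.002]
contact_force: [-0.0, 0.3, 0.1]
width: 0.0921
```

```bash
python3 - <<'E'
from h import *
print(go(.452,.1155,.040)); o=arm.get_obs();print(o['position'],o['ee_rot'],o['width'])
E
```

```text
(array([-0.005,  0.023, -0.009]), np.float64(0.001))
[0.45278229 0.11691921 0.04348685] [-1.57011466 -0.00236897  0.00210792] 0.09212188175543007
```

{"name": "arm_command", "arguments": {
  "series": [
    [[-0.004,0.015,-0.007,0],[-0.004,0.015,-0.007,0],[-0.004,0.015,-0.007,0],[-0.004,0.015,-0.007,0],[-0.004,0.015,-0.007,0]]
  ],
  "grip": -0.4
}}

```text
t: 23.17
position: [0.4512, 0.1164, 0.0397]
ee_rot: [-1.571, -0.0, 0.003]
contact_force: [-0.7, 0.1, -1.4]
width: 0.0607
```

{"name": "arm_command", "arguments": {
  "series": [
    [[0,0,0,0],[0,0,0,0],[0,0,0,0],[0,0,0,0]]
  ]
}}

```text
t: 23.5
position: [0.451, 0.1164, 0.0394]
ee_rot: [-1.571, 0.0, 0.003]
contact_force: [-0.1, -1.0, 0.0]
width: 0.0343
```

```bash
python3 - <<'E'
from h import *
o=arm.get_obs();print(o['position'],o['ee_rot'],o['width'])
c=arm.capture("scene");u,v=proj(c,[.452,.115,.03])[0].astype(int);c=c["color"]
cv2.imwrite("pics/a7.png",cv2.resize(c[v-25:v+25,u-25:u+25],(400,400),interpolation=cv2.INTER_CUBIC))
E
```

```text
[0.45104458 0.11637657 0.03944842] [-1.57083617e+00  7.26848834e-05  3.38474526e-03] 0.03431211252168464
```

View pics/a7.png

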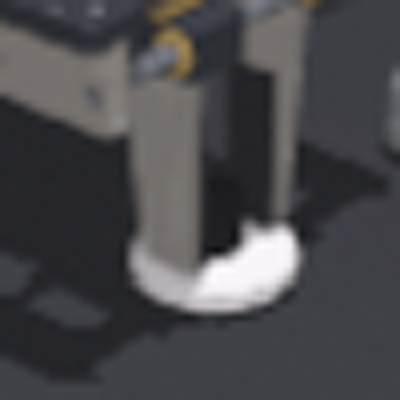

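The jaws straddle the knob at (220,215), so I'm closing and lifting.

{"name": "arm_command", "arguments": {
  "series": [
    [[0,0,0,0],[0,0,0,0],[0,0,0,0],[0,0,0,0],[0,0,0,0]]
  ],
  "grip": -1
}}

```text
t: 23.97
position: [0.451, 0.1163, 0.0395]
ee_rot: [-1.571, 0.0, 0.003]
contact_force: [-0.6, -0.9, 0.0]
width: 0.0216
```

{"name": "arm_command", "arguments": {
  "series": [
    [[0,-0.03,0,0],[0,-0.2,0,0],[0,-0.5,0,0],[0,-0.7,0,0],[0,-0.7,0,0]]
  ]
}}

```text
t: 24.38
position: [0.4547, 0.1174, 0.1503]
ee_rot: [-1.567, -0.01, 0.003]
contact_force: [0.8, 1.3, -0.8]
width: 0.0214
```

{"name": "arm_command", "arguments": {
  "series": [
    [[0.06,-0.55,-0.95,0],[0.06,-0.55,-0.95,0],[0.06,-0.55,-0.95,0],[0.06,-0.55,-0.95,0],[0.06,-0.55,-0.95,0]]
  ]
}}

```text
t: 24.8
position: [0.4625, -0.033, 0.2305]
ee_rot: [-1.572, -0.007, -0.006]
contact_force: [0.0, 1.3, -0.5]
width: 0.0213
```

{"name": "arm_command", "arguments": {
  "series": [
    [[0.06,0,-1,0],[0.06,0,-1,0],[0.06,0,-1,0],[0.06,0,-1,0],[0.06,0,-1,0]]
  ]
}}

```text
t: 25.22
position: [0.4693, -0.1821, 0.2269]
ee_rot: [-1.574, -0.0, -0.005]
contact_force: [0.4, 0.2, -1.3]
width: 0.0213
```

```bash
python3 - <<'E'
from h import *
print(go(.4705,-.307,.21)); o=arm.get_obs();print(o['position'],o['ee_rot'],o['width'])
E
```

```text
(array([ 0.013,  0.115, -0.832]), np.float64(-0.002))
[ 0.46925177 -0.18206527  0.22689086] [-1.57388179e+00 -3.63506572e-04 -5.26789913e-03] 0.021252264493737662
```

{"name": "arm_command", "arguments": {
  "series": [
    [[0.013,0.05,-0.83,-0.002],[0.013,0.05,-0.83,-0.002],[0.013,0.05,-0.83,-0.002],[0.013,0.05,-0.83,-0.002],[0.013,0.05,-0.83,-0.002]]
  ]
}}

```text
t: 25.63
position: [0.4714, -0.3022, 0.2185]
ee_rot: [-1.571, 0.002, 0.005]
contact_force: [-0.4, -0.2, -0.7]
width: 0.0215
```

```bash
python3 - <<'E'
from h import *
print(go(.4705,-.307,.2)); o=arm.get_obs();print(o['position'],o['ee_rot'],o['width'])
E
```

```text
(array([-0.006,  0.124, -0.032]), np.float64(0.002))
[ 0.47139537 -0.30215573  0.21854577] [-1.57096238  0.00166938  0.00512694] 0.021470631582521733
```

{"name": "arm_command", "arguments": {
  "series": [
    [[-0.006,0.12,-0.032,0.002],[-0.006,0.12,-0.032,0.002],[-0.006,0.12,-0.032,0.002],[-0.006,0.12,-0.032,0.002]]
  ]
}}

```text
t: 25.97
position: [0.472, -0.3039, 0.2017]
ee_rot: [-1.57, -0.0, 0.005]
contact_force: [-0.6, 0.6, -0.7]
width: 0.0214
```

```bash
python3 - <<'E'
from h import *
print(go(.4705,-.307,.18)); o=arm.get_obs();print(o['position'],o['ee_rot'],o['width'])
c=arm.capture("scene");u,v=proj(c,[.471,-.307,.135])[0].astype(int);c=c["color"]
cv2.imwrite("pics/a8.png",cv2.resize(c[v-33:v+33,u-33:u+33],(396,396),interpolation=cv2.INTER_CUBIC))
E
```

```text
(array([-0.01 ,  0.145, -0.021]), np.float64(0.002))
[ 0.47202572 -0.30386855  0.20170881] [-1.57000354e+00 -3.25274160e-06  5.24730387e-03] 0.021387675248561343
```

View pics/a8.png

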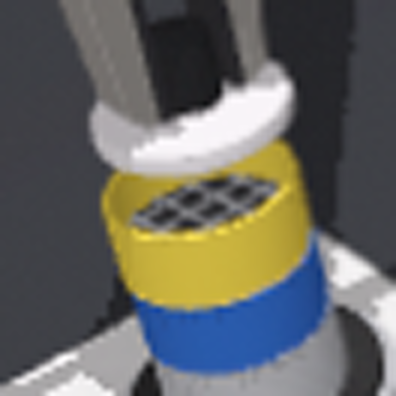

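The lid disc (195,130) is parallel to yellow's rim and above it, about 3 mm off in y.

{"name": "arm_command", "arguments": {
  "series": [
    [[-0.009,0.06,-0.021,0.002],[-0.009,0.06,-0.021,0.002],[-0.009,0.06,-0.021,0.002]]
  ]
}}

```text
t: 26.27
position: [0.4699, -0.3083, 0.1922]
ee_rot: [-1.57, 0.001, -0.003]
contact_force: [0.7, 0.5, 0.4]
width: 0.0214
```

```bash
python3 - <<'E'
from h import *
print(go(.4705,-.307,.18)); o=arm.get_obs();print(o['position'],o['ee_rot'],o['contact_force'])
E
```

```text
(array([0.004, 0.081, 0.009]), np.float64(-0.001))
[ 0.46989408 -0.30832604  0.1921616 ] [-1.57038799e+00  7.06506102e-04 -3.11034723e-03] [0.71750328 0.49145168 0.44040466]
```

{"name": "arm_command", "arguments": {
  "series": [
    [[0.003,0.05,0.005,0],[0.003,0.05,0.005,0],[0.003,0.05,0.005,0]]
  ]
}}

```text
t: 26.52
position: [0.4704, -0.3075, 0.1845]
ee_rot: [-1.57, 0.001, -0.003]
contact_force: [0.6, -0.3, -1.0]
width: 0.0212
```

{"name": "arm_command", "arguments": {
  "series": [
    [[0,0.02,0,0],[0,0.02,0,0],[0,0.02,0,0]]
  ]
}}

```text
t: 26.77
position: [0.4706, -0.3078, 0.1819]
ee_rot: [-1.571, 0.0, -0.003]
contact_force: [0.9, -0.5, -0.6]
width: 0.0214
```

{"name": "arm_command", "arguments": {
  "series": [
    [[0,0.012,0,0],[0,0.012,0,0],[0,0.012,0,0]]
  ]
}}

```text
t: 27.02
position: [0.4706, -0.3078, 0.1802]
ee_rot: [-1.571, -0.0, -0.003]
contact_force: [-0.4, 0.4, -0.5]
width: 0.0214
```

{"name": "arm_command", "arguments": {
  "series": [
    [[0,0.01,0,0],[0,0.01,0,0],[0,0.01,0,0]]
  ]
}}

```text
t: 27.27
position: [0.4709, -0.308, 0.1794]
ee_rot: [-1.571, -0.001, -0.003]
contact_force: [-1.0, 0.6, 4.4]
width: 0.0215
```

{"name": "arm_command", "arguments": {
  "series": [
    [[0,0.007,0,0],[0,0.007,0,0]]
  ]
}}

```text
t: 27.43
position: [0.4712, -0.3082, 0.1793]
ee_rot: [-1.571, -0.002, -0.003]
contact_force: [-2.8, 2.5, 11.8]
width: 0.0216
```

Seated at 0.1794 as predicted. I'll release, retreat straight up, then clear to the side.

{"name": "arm_command", "arguments": {
  "series": [
    [[0,0,0,0],[0,0,0,0],[0,0,0,0],[0,0,0,0],[0,0,0,0]]
  ],
  "grip": 0.5
}}

```text
t: 27.85
position: [0.4705, -0.3077, 0.1773]
ee_rot: [-1.571, 0.0, -0.003]
contact_force: [0.1, -0.2, 0.3]
width: 0.0529
```

{"name": "arm_command", "arguments": {
  "series": [
    [[0,0,0,0],[0,-0.2,0,0],[0,-0.5,0,0],[0,-0.5,0,0],[0,-0.5,0,0]]
  ]
}}

```text
t: 28.27
position: [0.472, -0.3088, 0.2552]
ee_rot: [-1.573, -0.005, -0.003]
contact_force: [0.5, 0.1, -1.2]
width: 0.069
```

{"name": "arm_command", "arguments": {
  "series": [
    [[0,-0.1,1,0],[0,-0.1,1,0],[0,-0.1,1,0],[0,-0.1,1,0],[0,-0.1,1,0]]
  ]
}}

```text
t: 28.68
position: [0.4711, -0.1514, 0.2666]
ee_rot: [-1.568, 0.002, 0.006]
contact_force: [-0.5, -0.1, -0.4]
width: 0.0689
```

{"name": "arm_command", "arguments": {
  "series": [
    [[0,0,1,0],[0,0,1,0],[0,0,1,0],[0,0,1,0],[0,0,1,0]]
  ]
}}

```text
t: 29.1
position: [0.4709, -0.0024, 0.2663]
ee_rot: [-1.569, 0.002, 0.005]
contact_force: [-0.1, 0.3, -0.2]
width: 0.069
```

```bash
python3 - <<'E'
from h import *
o=arm.get_obs();print(o['position'],o['width'],o['contact_force'])
cs,ct=arm.capture("scene"),arm.capture("top")
u,v=proj(cs,[.471,-.307,.12])[0].astype(int)
a_=cv2.resize(cs["color"][v-40:v+40,u-40:u+40],(400,400),interpolation=cv2.INTER_CUBIC)
cv2.imwrite("pics/a9.png",np.hstack([a_,cv2.resize(ct["color"][110:270,200:400-40],(400,400),interpolation=cv2.INTER_CUBIC)]))
for n,k,s,t in(("red","s",(250,237),(300,172)),("jar","jar",(285,210),(256,170))):
    print(n,locate(cs,k,s,hw=18,thr=95)[0],locate(ct,k,t)[0])
E
```

```text
[ 0.47085777 -0.00239363  0.26629876] 0.06896636763452292 [-0.09706309  0.27963185 -0.20566116]
red [ 0.59045609 -0.12118239] [ 0.58068714 -0.11992114]
jar [5.92786098e-01 3.79464829e-04] [5.83005405e-01 4.96986896e-05]
```

View pics/a9.png

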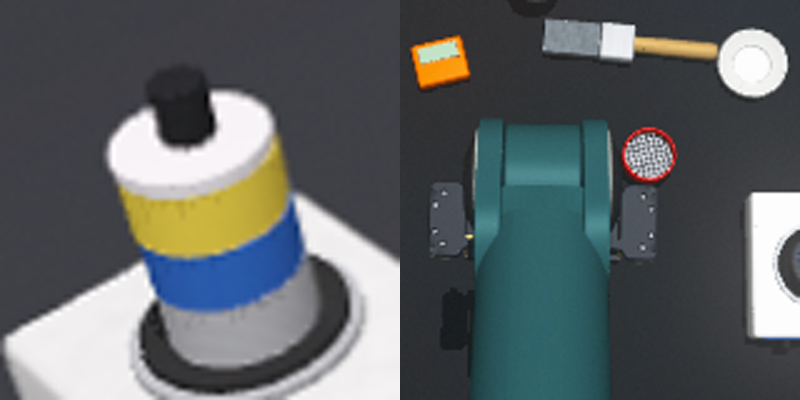

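The stack is complete and flush, with the lid disc resting on yellow and everything upright. The scene view puts red and the jar exactly where they were; the top view is partly hidden by the arm. Handing in.

{"name": "arm_command", "arguments": {
  "series": [
    [[0,0,0,0],[0,0,0,0],[0,0,0,0]]
  ]
}}

```text
t: 29.45
position: [0.4715, -0.0093, 0.2674]
ee_rot: [-1.571, 0.0, -0.006]
contact_force: [-0.1, 0.2, -0.5]
width: 0.0691
```

```bash
python3 -c "
from station import arm
print(arm.get_obs()['qvel'].__abs__().max() if hasattr(arm.get_obs()['qvel'],'__abs__') else arm.get_obs()['qvel']); print(arm.close_job())"
```

```text
0.004393026157325737
the job is handed in; nothing more can be done
None
```

The stack is built on the shaker pad in the order asked: pan, blue sieve, yellow sieve, white lid. I handed the job in at about 29.5 s, with the gripper open and well clear.

- **Seating:** Each piece came to rest within 1 mm of its expected seated height, with 9–13 N of contact force. The last scene picture shows the stack upright and flush.
- **Pan position:** The pan is about 2 mm from the middle of the pad, judged by eye from the pictures.
- **Red sieve and jar:** In the scene camera they are exactly where they were at the start.
- **Checks that disagreed:**
  - The top camera put red and the jar 5–8 mm off at the end, because the arm was covering part of that view. I relied on the scene camera.
  - At the start the two cameras differed by 1–4 mm in x, so I mostly used the average.
  - The arm's measured position was often 2–8 mm from the commanded one, and I corrected for that before each grasp and placing.

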